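# Lids back on the storage jars

## Robot

A 7-joint arm with a two-finger parallel gripper is mounted at the origin on a cart in front of the work surface, level with it; the furniture and walls round the work are solid. World frame = base frame: x ahead of the robot, y to its left, z up, the work surface at z = 0. Lengths are in m, angles in rad, forces in N, time in s.
With the tool pointing down it reaches from about 0.425 to 0.875 m from the base axis. Payload 4.7 kg.
Tool frame: the origin (TCP) lies midway between the tips of the shut fingers; the grasp point (between the pads) lies 19 mm behind it; z points along the fingers, y is the line along which they close (so a half turn about z gives the same grasp; the last joint's range is limited). The gripper opens to 87 mm and grips with 3 to 60 N. Pads are 19 mm wide; open, the fingers measure 117 mm over their backs; the gripper's body (75 mm by 190 mm) begins 51 mm behind the grasp point.
Start: joints at [1.342, 0.321, -0.07, 1.45, 0.023, 1.371, -0.057], TCP at [0.156, -0.631, 0.223] pointing down, gripper open.
Joint ranges: [-2.86, 2.86], [-0.3, 2.09], [-1.38, 1.24], [0.06, 2.45], [-1.56, 4.7], [0.09, 2.05], [-2.69, 2.69]. Speed limits (rad/s): [2.57, 2.57, 3.14, 3.14, 3.14, 3.14, 3.14].

## Interface

Orientations are given as a rotation vector (axis times angle).
In Python, from bench import ctrl gives the robot as it stands. The module is installed in compiled form; this text tells all that it offers.
- The arm moves only by the shell command python3 -m handwheel 'ROWS' [FORCE]. ROWS is JSON, a list of rows, each a list of 7 numbers: the finger opening in m, from 0 to 0.087, then the shift along the tool's x, y, z in m, then the turn, a rotation vector about the tool's x, y, z in degrees. A call has 1 to 12 rows; each row shifts and turns the commanded pose from where the row before left it, along the tool's axes as they then stand; what a row does not reach is not made up. A row lasts 1/8 s, in which the tool goes at most 62.5 mm and 10.7 degrees, less where a joint would pass 70% of its speed; a pose out of reach is approached as far as the arm can. A call is refused whole if a number of a shift passes 0.0625 or a number of a turn 10.7, either way. A call with a gripper value outside its range is refused whole. The fingers move at their own pace and stop on an object; FORCE is the grip in N (left out, the last holds). Time passes only in rows, so rows that do not move let the fingers close. It gives the time, the measured TCP pose, the force, the opening and the grip force at its end, in the units of the state.
- ctrl.get_state(): the state, without advancing time (a new reading comes with each control period).
- ctrl.get_image(name): name is "scene" or "top"; returns (picture, depth): 400x640x3 uint8, blue, green, red; 400x640 float32, m along the optical axis (not along the pixel's ray), 0 where there is no reading.
- ctrl.camera_info(name): a dict with "intrinsics" (3x3 intrinsics, pixels), "R" (3x3) and "t" (3): a world point X has camera coordinates R X + t. Camera axes: x right, y down, z forward; pixel columns grow to the right and rows downward; lengths in m; the calibration is good to about 2 mm. A picture is of the moment at which its call begins. camera_info takes no time and is no camera call.
- ctrl.close_job(): hands the job in; it is judged then, once.
The state is a dict: "time": time; "joint_positions": joint angles; "qd": joint speeds; "joint_torque": joint torques, N m; "position": TCP position; "tool_rot": TCP orientation; "ft_force": force on the tool from outside, world axes, zero at the start; "torque": the same for the moment, N m; "grip_width": opening from 0.0 (shut) to 1.0 (fully open); "grip_force": force on a finger pad.
Only numpy, scipy, OpenCV 4.12 (cv2) and the standard library are available. Lean on these libraries where they do the work, as an engineer would, in place of code of your own. Each camera call takes 0.05 s, during which the arm holds its last target. There are 200 camera calls.

## Task

The washed wooden lids are piled on one another beside their open stoneware jars and butter dish. Take the pile apart and put each lid on the container it fits, plug down and fully home, so that it lies flat on the rim all round. Leave the containers standing about where they are, and do not knock over or push away anything else.

Things in the scene. Friction and masses are not known exactly. Their poses are not given: they have to be found in the camera images.
- butter_dish: Open white stoneware butter dish, a long box with rounded corners: outside 160 mm (its x) by 62 mm (its y), 52 mm high, walls 4.5 mm, mouth 151 x 53 mm. Loose, 0.55 kg. Origin: centre of its underside, z up.
- large_jar: Open white stoneware jar, the tallest and widest: 95 mm high, 58 mm across at the rim (70 mm at the belly), mouth 50 mm across. Loose, 0.34 kg. Origin: centre of its underside, z up.
- medium_jar: Open white stoneware jar of middle size: 74 mm high, 48 mm across at the rim (60 mm at the belly), mouth 40 mm across. Loose, 0.24 kg. Origin: centre of its underside, z up.
- small_jar: Open white stoneware jar, the smallest: 54 mm high, 38 mm across at the rim (50 mm at the belly), mouth 31 mm across. Loose, 0.15 kg. Origin: centre of its underside, z up.
- butter_lid: Pale wooden lid of the butter dish, bottom of the pile: slab 166 (its x) x 68 (its y) x 14 mm, rounded corners; under it a tapered plug 12 mm deep, 145 x 47 mm at the slab, 137 x 39 mm at its foot, on which it stands. Origin: centre of the plug's underside, z up. Fully home, either way round, the slab lies flat on the dish's rim, origin 40 mm above the dish's.
- large_lid: Pale wooden round lid of the large jar: disc 64 mm across, 14 mm thick; under it a tapered plug 12 mm deep, 44 mm across at the disc, 36 mm at its foot, on which it stands. At the start on one end of the butter lid (40 mm from its middle, along x), under the small lid. Origin: centre of the plug's underside, z up. Fully home, the disc lies flat on the rim, origin 83 mm above the jar's.
- medium_lid: Pale wooden round lid of the medium jar: disc 54 mm across, 14 mm thick; under it a tapered plug 12 mm deep, 34 mm across at the disc, 26 mm at its foot, on which it stands. At the start on the other end of the butter lid (40 mm from its middle, along x). Origin: centre of the plug's underside, z up. Fully home, the disc lies flat on the rim, origin 62 mm above the jar's.
- small_lid: Pale wooden round lid of the small jar: disc 44 mm across, 14 mm thick; under it a tapered plug 12 mm deep, 25 mm across at the disc, 17 mm at its foot, on which it stands. At the start on top of the large lid. Origin: centre of the plug's underside, z up. Fully home, the disc lies flat on the rim, origin 42 mm above the jar's.
- mug: Cream coffee mug, 92 mm high, a bystander behind the work. Mind the wall cupboard above it: doors 0.60 m ahead of the robot (knobs 0.57), underside 0.46 m over the worktop, right end at y = -0.21. Origin: centre of the underside of its 86 x 121 mm outline, z up.
- tumbler: Clear drinking glass, 80 mm across and 88 mm high, a bystander behind the work. Origin: centre of its underside, z up.
Things that resemble listed ones, but are neither listed nor needed, are in the scene too. What is shaped like the large_lid but orange is not meant. Leave any turquoise look-alike of the medium_lid alone.

How it is judged:
At the end, for the whole second after the job is handed in: Each lid lies in its own container, centred within 6 mm, within 3 mm of fully home and level within 0.06 rad (butter lid along its dish within 0.1 rad). All containers stand upright (0.05 rad), within 40 mm of where they started, and everything is at rest (horizontal distance between large_lid and large_jar below 0.006 m and z of large_lid in the frame of large_jar between 0.08 and 0.086 m and angle between each of large_lid, medium_lid, small_lid, butter_lid's own z axis and vertical below 0.06 rad and angle between each of large_jar, medium_jar, small_jar, butter_dish's own z axis and vertical below 0.05 rad and linear speed of each of large_lid, large_jar, medium_lid, medium_jar, small_lid, small_jar, butter_lid, butter_dish below 0.02 m/s and distance of each of large_jar, medium_jar, small_jar, butter_dish from where it was at the start of the episode below 0.04 m and horizontal distance between medium_lid and medium_jar below 0.006 m and z of medium_lid in the frame of medium_jar between 0.059 and 0.065 m and horizontal distance between small_lid and small_jar below 0.006 m and z of small_lid in the frame of small_jar between 0.039 and 0.045 m and horizontal distance between butter_lid and butter_dish below 0.006 m and z of butter_lid in the frame of butter_dish between 0.037 and 0.043 m and angle between the x axis of butter_lid and the x axis of butter_dish, either way round below 0.1 rad); the robot touches nothing.
It fails at once if a jar or the butter dish is tipped over (angle between any of large_jar, medium_jar, small_jar, butter_dish's own z axis and vertical above 0.6 rad).
It fails at once if the mug is knocked away (distance of mug from where it was at the start of the episode above 0.04 m).
It fails at once if the tumbler is knocked away (distance of tumbler from where it was at the start of the episode above 0.04 m).
It also fails if it takes over 112 s, if anything falls off the work surface, if the arm or the gripper's body presses on something with over 40 N, if the wrist force passes 120 N, or if a joint passes its speed limit or range.

## Working session

There is one attempt and no reset: what is moved stays moved. The work goes in short steps, Python scripts to look and compute and a shell command to move; the robot and the scene stay as the last step left them, time stands still between calls to the robot, and variables do not carry over. Pictures are saved under pics/ and viewed, at most 14 in all, crops included, and the job is handed in when it is done.

```bash
mkdir -p pics; python3 - <<'E'
from bench import ctrl
import cv2,numpy as np
s=ctrl.get_state();print(s)
for n in("scene","top"):
    p,d=ctrl.get_image(n);cv2.imwrite(f"pics/{n}0.png",p);np.savez(f"{n}0.npz",p=p,d=d)
    print(n,ctrl.camera_info(n))
E
```

```text
{'time': 0.0, 'joint_positions': array([ 1.3421105 ,  0.32182856, -0.07009657,  1.45167819,  0.02259847,
        1.37078892, -0.05689412]), 'qd': array([-6.39065957e-05,  3.73003832e-04, -2.09094680e-03,  8.93863921e-04,
        7.39581981e-04, -1.46565117e-03,  4.45618430e-05]), 'joint_torque': array([-8.37626408e-05, -4.91288245e+01, -4.03518649e-01, -3.12537754e+01,
       -6.35458692e-02,  4.36235487e-02,  1.78831206e-04]), 'position': array([ 0.15609103, -0.63040941,  0.22145639]), 'tool_rot': array([-3.11659009e+00, -3.80276417e-01,  5.08573152e-04]), 'ft_force': array([-0.42737977,  0.48041625,  0.32917503]), 'torque': array([-0.02793562, -0.01101841, -0.05438642]), 'grip_force': 0.0, 'grip_width': 0.9976219504817802}
scene {'intrinsics': array([[448.48537289,   0.        , 314.83495205],
       [  0.        , 448.48537289, 203.75523847],
       [  0.        ,   0.        ,   1.        ]]), 'R': array([[ 0.93423518,  0.35664069, -0.0034704 ],
       [ 0.18960003, -0.50485971, -0.84212143],
       [-0.30208683,  0.78608148, -0.53927678]]), 't': array([-0.48427969, -0.05455689,  1.43465991])}
top {'intrinsics': array([[405.69611137,   0.        , 321.82569688],
       [  0.        , 405.69611137, 203.12052288],
       [  0.        ,   0.        ,   1.        ]]), 'R': array([[-0.02836465, -0.99951049,  0.0131993 ],
       [-0.98176207,  0.02537284, -0.18841299],
       [ 0.18798585, -0.01830284, -0.98200118]]), 't': array([0.01745382, 0.50216392, 1.19673803])}
```

View pics/top0.png

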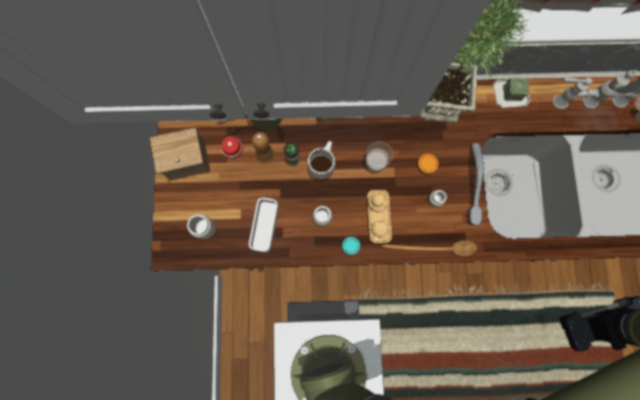

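View pics/scene0.png

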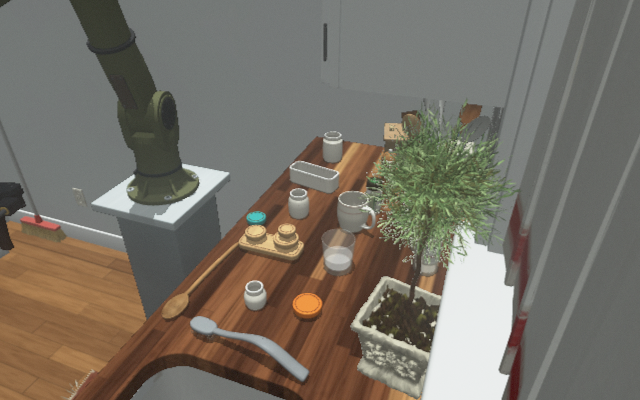

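The top view shows the butter lid pile at (379,216), with one lid at each end. The large jar is at (200,227), the butter dish at (263,224), a jar at (322,215) and a jar at (438,198). The look-alikes are orange (428,163) and turquoise (351,245). I'll crop to confirm.

```bash
cat > h.py <<'E'
from bench import ctrl
import cv2,numpy as np
def cloud(n,d):
    c=ctrl.camera_info(n);K=c["intrinsics"];v,u=np.mgrid[:400,:640]
    X=np.stack([(u-K[0,2])/K[0,0]*d,(v-K[1,2])/K[1,1]*d,d],-1)
    return (X-c["t"])@c["R"]
E
python3 - <<'E'
from h import *
z=np.load("top0.npz");p,d=z["p"],z["d"];W=cloud("top",d)
a=cv2.resize(p[180:260,180:280],None,fx=4,fy=4,interpolation=cv2.INTER_CUBIC)
b=cv2.resize(p[180:260,300:400],None,fx=4,fy=4,interpolation=cv2.INTER_CUBIC)
c=np.hstack([a,b])
e=cv2.resize(np.load("scene0.npz")["p"][120:320,225:365],None,fx=2.8,fy=1.4) if 0 else None
q=np.load("scene0.npz")["p"][200:265,225:325]
e=cv2.resize(q,(400,260),interpolation=cv2.INTER_CUBIC)
f=cv2.resize(p[160:225,395:495],(400,260),interpolation=cv2.INTER_CUBIC)
cv2.imwrite("pics/crop1.png",np.vstack([c,np.hstack([e,f])]))
# blobs above table
for nme,(u0,u1,v0,v1) in dict(large=(180,222,208,245),dish=(240,285,192,256),med=(305,340,200,232),pile=(360,400,185,250),small=(424,455,185,212),teal=(340,362,235,258),mug=(300,340,142,182),tumb=(360,395,138,175),spoon=(385,480,238,258),orange=(415,442,150,176)).items():
    w=W[v0:v1,u0:u1].reshape(-1,3);ok=(w[:,2]>.012)&(w[:,2]<.2)&(abs(w[:,0])<2);w=w[ok]
    if len(w)<5: print(nme,"none");continue
    zt=np.percentile(w[:,2],97);t=w[w[:,2]>zt-.012]
    (cx,cy),(sx,sy),an=cv2.minAreaRect(t[:,:2].astype(np.float32))
    print(nme,len(t),"ztop %.3f"%zt,"ctr %.4f %.4f size %.3f %.3f ang %.1f"%(cx,cy,sx,sy,an), "mn",t[:,:2].min(0).round(3),"mx",t[:,:2].max(0).round(3))
w=W[180:260,225:245].reshape(-1,3);print("table z",np.median(w[:,2]))
w=W[185:250,360:400];print((w[::3,::3,2]*1000).astype(int))
E
```

```text
large 120 ztop 0.096 ctr 0.4397 0.3708 size 0.057 0.056 ang 45.6 mn [0.412 0.342] mx [0.468 0.399]
dish 246 ztop 0.055 ctr 0.4418 0.1847 size 0.063 0.160 ang 78.7 mn [0.361 0.144] mx [0.523 0.226]
med 73 ztop 0.077 ctr 0.4637 0.0059 size 0.047 0.046 ang 22.5 mn [ 0.44  -0.019] mx [0.486 0.029]
pile 166 ztop 0.080 ctr 0.5054 -0.1673 size 0.042 0.041 ang 61.1 mn [ 0.484 -0.189] mx [ 0.527 -0.147]
small 63 ztop 0.056 ctr 0.5126 -0.3569 size 0.036 0.039 ang 42.6 mn [ 0.494 -0.378] mx [ 0.53  -0.339]
teal 243 ztop 0.030 ctr 0.3717 -0.0805 size 0.052 0.052 ang 29.8 mn [ 0.346 -0.107] mx [ 0.398 -0.055]
mug 160 ztop 0.092 ctr 0.6310 0.0063 size 0.095 0.079 ang 9.2 mn [ 0.583 -0.033] mx [0.683 0.043]
tumb 102 ztop 0.088 ctr 0.6426 -0.1733 size 0.079 0.078 ang 27.4 mn [ 0.603 -0.213] mx [ 0.682 -0.134]
spoon 34 ztop 0.028 ctr 0.3636 -0.3273 size 0.284 0.025 ang 82.7 mn [ 0.35 -0.47] mx [ 0.392 -0.187]
orange 307 ztop 0.031 ctr 0.6271 -0.3374 size 0.063 0.062 ang 68.4 mn [ 0.595 -0.369] mx [ 0.66  -0.307]
table z -0.0008984821531852952
[[  -2    1    0    1    0   -4   -1    3   -3   -2    2  
[... 848 characters left out ...]
3   47   47   53   21    0   -3   -3    0]
 [  -1    4   -1   28   26   51   48   56   51   53   19    1    1    0]
 [   2   -1    2   25   52   51   51   50   50   53   31    0    0   -2]
 [   0   -1   -6   26   51   58   51   52   50   52   27    0    4    1]
 [   4   -1   -5   25   25   49   52   49   50   49   23   -5    0   -1]
 [   0   -1    0   22   29   25   51   51   48   30   28   -1   -4   -3]
 [  -3   -5    0    2   20   24   29   26   26   24   26   -1   -3    0]
 [  -3    4    1    3   13   23   29   22   24   24   -1   -1   -6   -3]
 [  -6    0    1    0    0    0   -1    0    2    4    9   -1   -2    2]
 [   3    1   -2    2   -3   -1   -4    6   -1   -3    9    6   14   10]]
```

View pics/crop1.png

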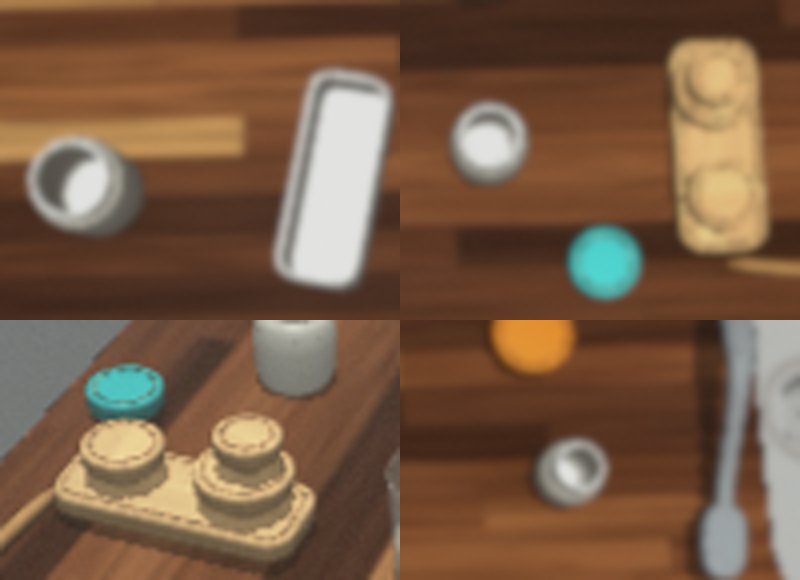

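The bottom-left crop shows the natural-wood pile: the medium lid at the near end, and the small lid on the large lid at the far end. The turquoise and orange discs are loose on the table and will be left alone. Heights of 26/52/78 mm and the diameters match the description. Next I'll refine the fits.

```bash
cat >> h.py <<'E'
def look(n,k=3):
    r=[ctrl.get_image(n) for _ in range(k)]
    return r[0][0],cloud(n,np.median([x[1] for x in r],0))
def pts(W,c,rad,z0,z1):
    w=W.reshape(-1,3);m=(np.hypot(w[:,0]-c[0],w[:,1]-c[1])<rad)&(w[:,2]>z0)&(w[:,2]<z1);return w[m]
def circ(w,r):   # full disc or ring: fit edge circle of known radius via hull
    from scipy.optimize import least_squares
    h=cv2.convexHull(w[:,:2].astype(np.float32))[:,0]
    return least_squares(lambda q:np.hypot(h[:,0]-q[0],h[:,1]-q[1])-q[2],[*h.mean(0),r],loss="soft_l1",f_scale=.002).x
def rep(n,W,items):
    for k,(c,rad,z0,z1,r) in items.items():
        w=pts(W,c,rad,z0,z1)
        if len(w)<15: print(n,k,"few",len(w));continue
        if r: print(n,k,len(w),"hull circ",circ(w,r).round(4),"z",np.median(w[:,2]).round(4))
        else:
            (cx,cy),(a,b),an=cv2.minAreaRect(w[:,:2].astype(np.float32))
            an=an if a>b else an+90
            m=w[:,:2]-w[:,:2].mean(0);e=np.linalg.svd(m,full_matrices=False)[2][0]
            print(n,k,len(w),"rect %.4f %.4f %.3f %.3f yaw %.1f"%(cx,cy,a,b,an),"pca yaw %.1f"%np.degrees(np.arctan2(e[1],e[0])),"z",np.median(w[:,2]).round(4))
JARS=dict(large_jar=((.440,.371),.045,.087,.105,.029),medium_jar=((.464,.006),.036,.066,.084,.024),small_jar=((.513,-.357),.03,.046,.064,.019),dish=((.442,.185),.1,.043,.063,None))
LIDS=dict(small_lid=((.505,-.167),.04,.070,.09,.022),large_lid=((.505,-.167),.04,.044,.060,.032),medium_lid=((.426,-.17),.035,.044,.060,.027),butter_lid=((.465,-.17),.1,.016,.034,None))
def tool():
    s=ctrl.get_state();from_=cv2.Rodrigues(np.array(s["tool_rot"]))[0];return s,from_
def go(x,y,z,yaw=None):
    s,R=tool();d=R.T@(np.array([x,y,z])-s["position"])
    t=np.degrees(np.arctan2(R[1,0],R[0,0]))
    tilt=np.degrees(np.arccos(-R[2,2]))
    print("t %.1f"%s["time"],"pos",s["position"].round(4),"yaw %.1f tilt %.2f"%(t,tilt),"grip %.3f F %.1f"%(s["grip_width"],s["grip_force"]))
    print("shift tool xyz mm",(d*1000).round(1), "" if yaw is None else "turn z deg %.1f"%(t-yaw))
E
python3 - <<'E'
from h import *
for n in("top","scene"):
    p,W=look(n);rep(n,W,{**JARS,**LIDS})
go(.505,-.167,.12,0)
E
```

```text
top large_jar 104 hull circ [0.4398 0.3706 0.0285] z 0.0938
top medium_jar 70 hull circ [0.4637 0.0057 0.0231] z 0.0736
top small_jar 58 hull circ [ 0.5123 -0.3575  0.0187] z 0.0524
top dish 247 rect 0.4419 0.1847 0.063 0.160 yaw 169.1 pca yaw 170.1 z 0.0508
top small_lid 164 hull circ [ 0.5054 -0.1673  0.0212] z 0.0772
top large_lid 166 hull circ [ 0.5028 -0.1691  0.0312] z 0.0512
top medium_lid 251 hull circ [ 0.4191 -0.1715  0.0262] z 0.0514
top butter_lid 534 rect 0.4614 -0.1729 0.166 0.069 yaw 0.8 pca yaw -179.1 z 0.0254
scene large_jar 102 hull circ [0.4408 0.3697 0.0294] z 0.0934
scene medium_jar 124 hull circ [0.4653 0.0044 0.0242] z 0.0722
scene small_jar 146 hull circ [ 0.5137 -0.3585  0.0186] z 0.053
scene dish 356 rect 0.4426 0.1839 0.068 0.162 yaw 169.8 pca yaw -13.8 z 0.0499
scene small_lid 182 hull circ [ 0.5069 -0.1692  0.0212] z 0.0786
scene large_lid 258 hull circ [ 0.5047 -0.1712  0.031 ] z 0.0528
scene medium_lid 252 hull circ [ 0.4206 -0.173   0.027 ] z 0.0529
scene butter_lid 803 rect 0.4631 -0.1741 0.166 0.070 yaw 2.2 pca yaw 3.4 z 0.0268
t 0.4 pos [ 0.1563 -0.6309  0.2224] yaw 13.9 tilt 0.01 grip 1.000 F 0.0
shift tool xyz mm [ 450.1 -366.4  102.5] turn z deg 13.9
```

```bash
python3 -m handwheel '[[0.087,0,0,0,0,0,6],[0.087,0,0,0,0,0,6],[0.087,0.0365,-0.0451,0.008,0,0,0],[0.087,0.0365,-0.0451,0.008,0,0,0],[0.087,0.0365,-0.0451,0.008,0,0,0],[0.087,0.0365,-0.0451,0.008,0,0,0],[0.087,0.0365,-0.0451,0.008,0,0,0],[0.087,0.0365,-0.0451,0.008,0,0,0],[0.087,0.0365,-0.0451,0.008,0,0,0],[0.087,0.0365,-0.0451,0.008,0,0,0],[0.087,0.0365,-0.0451,0.008,0,0,0],[0.087,0.0365,-0.0451,0.008,0,0,0]]' 15
python3 -c "
from h import *
go(.506,-.168,.058,2)"
```

```text
time: 1.9
position: [0.507, -0.1667, 0.1427]
tool_rot: [3.14, 0.052, 0.001]
ft_force: [1.3, -0.4, 0.1]
grip_width: 1.0
grip_force: 0.0
t 1.9 pos [ 0.507  -0.1667  0.1427] yaw 1.9 tilt 0.07 grip 1.000 F 0.0
shift tool xyz mm [-1.2  1.2 84.7] turn z deg -0.1
```

```bash
python3 -m handwheel '[[0.087,-0.001,0.001,0.042,0,0,0],[0.087,0,0,0.030,0,0,0],[0.087,0,0,0.012,0,0,0],[0.087,0,0,0,0,0,0],[0.03,0,0,0,0,0,0],[0.03,0,0,0,0,0,0],[0.03,0,0,0,0,0,0],[0.03,0,0,0,0,0,0],[0.03,0,0,0,0,0,0],[0.03,0,0,-0.02,0,0,0],[0.03,0,0,-0.04,0,0,0],[0.03,0,0,0,0,0,0]]' 15
python3 -c "
from h import *
go(.513,-.358,.10,2)
for n in('top','scene'):
    p,W=look(n,1);rep(n,W,dict(small=((.505,-.168),.035,.12,.145,.022),large_lid=((.505,-.167),.04,.044,.060,.032)))
    cv2.imwrite('pics/s1.png',cv2.resize(p[150:300,200:350],(600,600)))
"
```

```text
time: 3.4
position: [0.5075, -0.1697, 0.1217]
tool_rot: [3.138, 0.052, 0.009]
ft_force: [0.2, -0.6, 0.2]
grip_width: 0.497
grip_force: 15.0
t 3.4 pos [ 0.5075 -0.1697  0.1217] yaw 1.9 tilt 0.37 grip 0.497 F 15.0
shift tool xyz mm [ -0.9 188.3  22.2] turn z deg -0.1
top small few 8
top large_lid 129 hull circ [ 0.4961 -0.1677  0.0264] z 0.0511
scene small 203 hull circ [ 0.5013 -0.1732  0.029 ] z 0.1383
scene large_lid 366 hull circ [ 0.5044 -0.1715  0.0313] z 0.0528
```

View pics/s1.png

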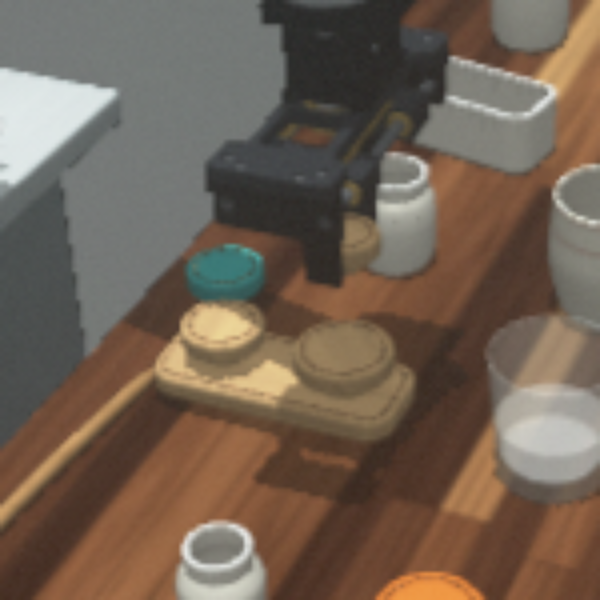

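The picture shows the small lid between the fingers (340,240 in the crop), with the large and medium lids still in place on the slab. Next I'll carry it to the small jar.

```bash
python3 -m handwheel '[[0.03,0,0.047,0,0,0,0],[0.03,0,0.047,0,0,0,0],[0.03,0,0.047,0,0,0,0],[0.03,0,0.0473,0.02,0,0,0],[0.03,0,0,0,0,0,0],[0.03,0,0,0,0,0,0]]'
python3 -c "
from h import *
go(.5135,-.358,.051,2)"
```

```text
time: 4.25
position: [0.5108, -0.3559, 0.097]
tool_rot: [-3.139, -0.053, 0.003]
ft_force: [-0.7, 1.3, -0.6]
grip_width: 0.5
grip_force: 15.0
t 4.2 pos [ 0.5108 -0.3559  0.097 ] yaw 1.9 tilt 0.18 grip 0.500 F 15.0
shift tool xyz mm [ 2.7  2.3 46. ] turn z deg -0.1
```

```bash
python3 -m handwheel '[[0.03,0.0025,0.002,0,0,0,0],[0.03,0,0,0.02,0,0,0],[0.03,0,0,0,0,0,0]]'
python3 -c "
from h import *
go(.5135,-.358,.051,2)"
```

```text
time: 4.62
position: [0.5125, -0.3576, 0.0761]
tool_rot: [-3.139, -0.054, 0.006]
ft_force: [-0.4, -0.9, -0.3]
grip_width: 0.501
grip_force: 15.0
t 4.6 pos [ 0.5125 -0.3576  0.0761] yaw 2.0 tilt 0.25 grip 0.501 F 15.0
shift tool xyz mm [ 1.1  0.5 25.1] turn z deg -0.0
```

```bash
python3 -m handwheel '[[0.03,0.001,0,0.012,0,0,0],[0.03,0,0,0.010,0,0,0],[0.03,0,0,0.003,0,0,0],[0.03,0,0,0,0,0,0]]'
python3 -c "
from h import *
go(.5135,-.358,.050,2)
p,W=look('scene',1);rep('scene',W,dict(small=((.513,-.358),.035,.055,.085,.022)))
cv2.imwrite('pics/s2.png',cv2.resize(p[230:330,200:320],(720,600),interpolation=cv2.INTER_CUBIC))
"
```

```text
time: 5.12
position: [0.5147, -0.3591, 0.0532]
tool_rot: [-3.141, -0.052, 0.001]
ft_force: [-0.5, -0.4, 0.2]
grip_width: 0.496
grip_force: 15.0
t 5.1 pos [ 0.5147 -0.3591  0.0532] yaw 1.9 tilt 0.03 grip 0.496 F 15.0
shift tool xyz mm [-1.2 -1.2  3.2] turn z deg -0.1
scene small 213 hull circ [ 0.5059 -0.3573  0.0334] z 0.0717
```

View pics/s2.png

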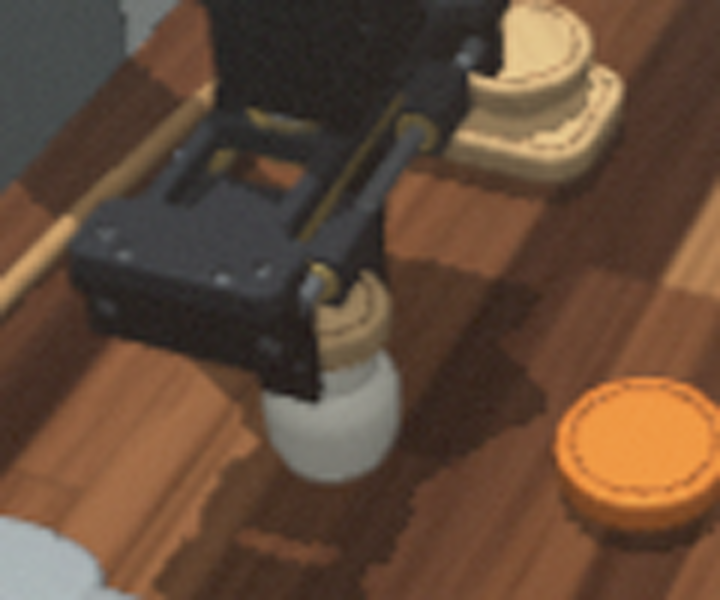

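The lid is over the mouth (350,310 in the crop) and nearly seated, and the jar is upright. I'll lower the last few mm, release, and move to the large lid.

```bash
python3 -m handwheel '[[0.03,0,0,0.002,0,0,0],[0.03,0,0,0.002,0,0,0],[0.03,0,0,0,0,0,0]]'
python3 -m handwheel '[[0.06,0,0,0,0,0,0],[0.06,0,0,0,0,0,0],[0.06,0,0,-0.03,0,0,0],[0.087,0,0,-0.05,0,0,0],[0.087,0,-0.047,0,0,0,0],[0.087,0,-0.047,0,0,0,0],[0.087,0,-0.047,0,0,0,0],[0.087,-0.01,-0.047,0,0,0,0],[0.087,0,0,0,0,0,0]]'
python3 -c "
from h import *
go(.504,-.170,.033,2)
for n in('top','scene'):
    p,W=look(n,1);rep(n,W,dict(small=((.513,-.358),.035,.055,.085,.022)))
    if n=='scene':cv2.imwrite('pics/s3.png',cv2.resize(p[230:330,200:320],(720,600),interpolation=cv2.INTER_CUBIC))
"
```

```text
time: 5.55
position: [0.5147, -0.3591, 0.0495]
tool_rot: [-3.141, -0.052, 0.001]
ft_force: [-0.8, 0.2, -0.1]
grip_width: 0.499
grip_force: 15.0
time: 6.68
position: [0.4986, -0.1671, 0.1299]
tool_rot: [-3.141, -0.063, -0.0]
ft_force: [-0.2, -1.1, 0.4]
grip_width: 1.001
grip_force: 0.0
t 6.7 pos [ 0.4986 -0.1671  0.1299] yaw 2.3 tilt 0.02 grip 1.001 F 0.0
shift tool xyz mm [ 5.3  3.1 96.9] turn z deg 0.3
top small 167 hull circ [ 0.5153 -0.3578  0.0215] z 0.0673
scene small 299 hull circ [ 0.5163 -0.36    0.022 ] z 0.0686
```

View pics/s3.png

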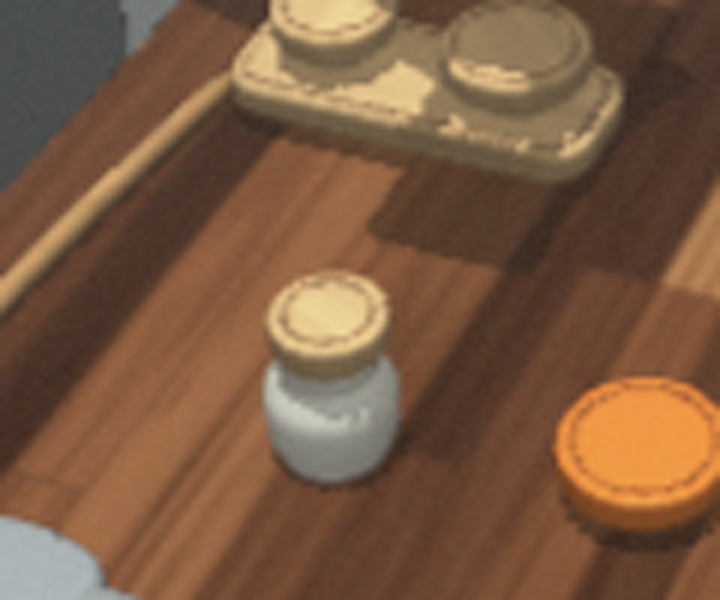

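The small lid lies flat on its jar: top at 68 mm as expected, offset about 2.5 mm. The large lid is next.

```bash
python3 -m handwheel '[[0.087,0.0053,0.003,0.05,0,0,0],[0.087,0,0,0.03,0,0,0],[0.087,0,0,0,0,0,0]]'
python3 -c "
from h import *
go(.504,-.170,.033,2)"
```

```text
time: 7.15
position: [0.5019, -0.1753, 0.0472]
tool_rot: [-3.139, -0.049, 0.008]
ft_force: [0.1, 0.1, -0.3]
grip_width: 1.002
grip_force: 0.0
t 7.2 pos [ 0.5019 -0.1753  0.0472] yaw 1.8 tilt 0.30 grip 1.002 F 0.0
shift tool xyz mm [ 2.3 -5.2 14.2] turn z deg -0.2
```

```bash
python3 -m handwheel '[[0.087,0.002,-0.005,0.0,0,0,0],[0.087,0,0,0.014,0,0,0],[0.087,0,0,0,0,0,0]]'
python3 -c "
from h import *
go(.504,-.170,.033,2)"
python3 -m handwheel '[[0.05,0,0,0,0,0,0],[0.05,0,0,0,0,0,0],[0.05,0,0,0,0,0,0],[0.05,0,0,0,0,0,0],[0.05,0,0,0,0,0,0]]' 15
python3 -c "
from h import *
go(.504,-.170,.033,2)"
```

```text
time: 7.52
position: [0.5054, -0.1693, 0.0351]
tool_rot: [-3.141, -0.053, 0.002]
ft_force: [-0.1, -0.1, 0.9]
grip_width: 1.0
grip_force: 0.0
t 7.5 pos [ 0.5054 -0.1693  0.0351] yaw 1.9 tilt 0.06 grip 1.000 F 0.0
shift tool xyz mm [-1.4  0.7  2.1] turn z deg -0.1
time: 8.15
position: [0.506, -0.1694, 0.0358]
tool_rot: [3.141, 0.053, 0.0]
ft_force: [-0.7, -0.4, 2.4]
grip_width: 0.73
grip_force: 15.0
t 8.2 pos [ 0.506  -0.1694  0.0358] yaw 1.9 tilt 0.02 grip 0.730 F 15.0
shift tool xyz mm [-2.   0.5  2.8] turn z deg -0.1
```

```bash
python3 -m handwheel '[[0.05,0,0,-0.025,0,0,0],[0.05,0,0,-0.05,0,0,0],[0.05,0,0,-0.05,0,0,0],[0.05,0,0,0,0,0,0]]' 20
python3 -m handwheel '[[0.05,-0.0046,-0.03,0,0,0,0],[0.05,-0.0046,-0.056,0,0,0,0],[0.05,-0.0046,-0.056,0,0,0,0],[0.05,-0.0046,-0.056,0,0,0,0],[0.05,-0.0046,-0.056,0,0,0,0],[0.05,-0.0046,-0.056,0,0,0,0],[0.05,-0.0046,-0.056,0,0,0,0],[0.05,-0.0046,-0.056,0,0,0,0],[0.05,-0.0046,-0.056,0,0,0,0],[0.05,-0.0046,-0.05,0,0,0,0],[0.05,0,-0.012,0,0,0,0],[0.05,0,0,0,0,0,0]]'
python3 -m handwheel '[[0.05,0,0,0,0,0,0],[0.05,0,0,0,0,0,0]]'
python3 -c "
from h import *
go(.4425,.370,.120,2)"
```

```text
time: 8.65
position: [0.5087, -0.1701, 0.1649]
tool_rot: [3.137, 0.052, 0.012]
ft_force: [0.1, -0.4, -0.2]
grip_width: 0.73
grip_force: 20.0
time: 10.15
position: [0.4411, 0.3689, 0.1594]
tool_rot: [3.14, 0.055, -0.003]
ft_force: [0.6, -0.3, -0.9]
grip_width: 0.734
grip_force: 20.0
time: 10.4
position: [0.4427, 0.3669, 0.1603]
tool_rot: [3.14, 0.048, 0.001]
ft_force: [-0.4, -0.8, -0.8]
grip_width: 0.725
grip_force: 20.0
t 10.4 pos [0.4427 0.3669 0.1603] yaw 1.7 tilt 0.08 grip 0.725 F 20.0
shift tool xyz mm [-0.2 -3.1 40.3] turn z deg -0.3
```

```bash
python3 -m handwheel '[[0.05,0,-0.003,0.02,0,0,0],[0.05,0,0,0.03,0,0,0],[0.05,0,0,0,0,0,0],[0.05,0,0,0,0,0,0]]'
python3 -c "
from h import *
go(.4425,.370,.0925,2)
for n in('top','scene'):
    p,W=look(n,2);rep(n,W,dict(lid=((.44,.37),.045,.113,.14,.032),jar=((.440,.371),.045,.087,.1,.029)))
"
```

```text
time: 10.9
position: [0.4419, 0.3719, 0.1107]
tool_rot: [-3.141, -0.052, -0.0]
ft_force: [-0.0, 0.7, -0.4]
grip_width: 0.726
grip_force: 20.0
t 10.9 pos [0.4419 0.3719 0.1107] yaw 1.9 tilt 0.01 grip 0.726 F 20.0
shift tool xyz mm [ 0.6  2.  18.2] turn z deg -0.1
top lid few 0
top jar few 0
scene lid 166 hull circ [0.4409 0.3668 0.0327] z 0.1287
scene jar 69 hull circ [0.4415 0.3676 0.028 ] z 0.0929
```

```bash
python3 -m handwheel '[[0.05,0,0.001,0.01,0,0,0],[0.05,0,0,0.005,0,0,0],[0.05,0,0,0.003,0,0,0],[0.05,0,0,0,0,0,0]]'
python3 -c "
from h import *
go(.4425,.370,.0925,2)
p,W=look('scene',1)
cv2.imwrite('pics/s4.png',cv2.resize(p[100:180,280:380],(750,600),interpolation=cv2.INTER_CUBIC))"
```

```text
time: 11.6
position: [0.4419, 0.3709, 0.0928]
tool_rot: [3.141, 0.052, 0.0]
ft_force: [-0.5, -1.4, 2.9]
grip_width: 0.728
grip_force: 20.0
t 11.6 pos [0.4419 0.3709 0.0928] yaw 1.9 tilt 0.02 grip 0.728 F 20.0
shift tool xyz mm [0.6 0.9 0.3] turn z deg -0.1
```

View pics/s4.png

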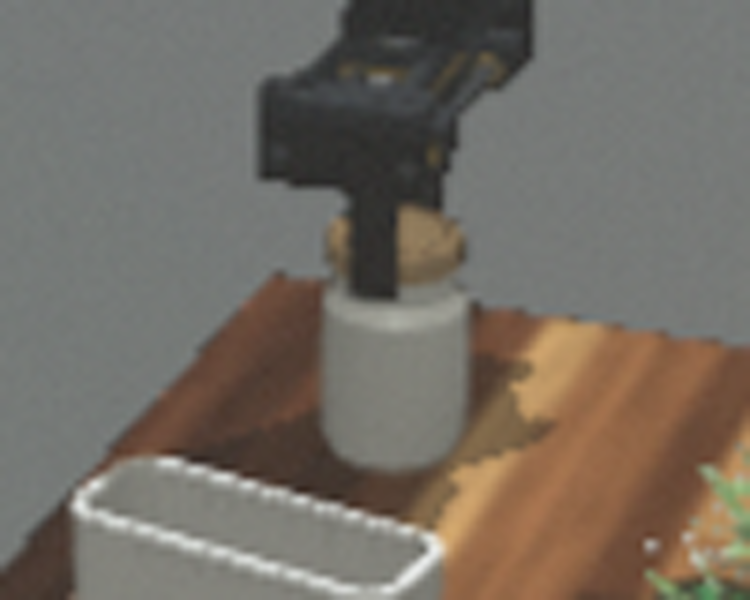

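The large lid is seated on the jar (400,250 in the crop) and the upward force confirms contact. I'll release it and go to the medium lid.

```bash
python3 -m handwheel '[[0.087,0,0,0,0,0,0],[0.087,0,0,0,0,0,0],[0.087,0,0,-0.025,0,0,0],[0.087,0,0,-0.04,0,0,0],[0.087,0.01,0.03,0,0,0,0],[0.087,0.01,0.05,0,0,0,0],[0.087,0.01,0.056,0,0,0,0],[0.087,0,0.056,0,0,0,0],[0.087,0,0.056,0,0,0,0],[0.087,0,0.056,0,0,0,0],[0.087,-0.01,0.056,0,0,0,0],[0.087,-0.01,0.056,0,0,0,0]]'
python3 -m handwheel '[[0.087,-0.02,0.056,0,0,0,0],[0.087,-0.02,0.05,0,0,0,0],[0.087,-0.01,0.02,0.05,0,0,0],[0.087,0,0,0,0,0,0],[0.087,0,0,0,0,0,0]]'
python3 -c "
from h import *
go(.420,-.172,.034,2)
for n in('top','scene'):
    p,W=look(n,2);rep(n,W,dict(lid=((.44,.37),.045,.1,.14,.032),jar=((.440,.371),.045,.07,.09,.029)))
rep('scene',W,LIDS)
cv2.imwrite('pics/s5.png',cv2.resize(p[100:180,280:380],(750,600),interpolation=cv2.INTER_CUBIC))"
```

```text
time: 13.15
position: [0.4653, -0.0464, 0.1576]
tool_rot: [3.141, 0.053, 0.001]
ft_force: [0.2, -0.6, -0.5]
grip_width: 0.999
grip_force: 0.0
time: 13.78
position: [0.4211, -0.1712, 0.1085]
tool_rot: [-3.141, -0.055, -0.002]
ft_force: [0.4, 0.9, -0.0]
grip_width: 1.002
grip_force: 0.0
t 13.8 pos [ 0.4211 -0.1712  0.1085] yaw 2.0 tilt 0.08 grip 1.002 F 0.0
shift tool xyz mm [-1.2  0.8 74.5] turn z deg 0.0
top lid 384 hull circ [0.4384 0.3697 0.031 ] z 0.1081
top jar 72 hull circ [0.4396 0.3704 0.0327] z 0.0769
scene lid 156 hull circ [0.4401 0.3687 0.0322] z 0.1099
scene jar 114 hull circ [0.4425 0.3664 0.0318] z 0.0797
scene small_lid few 0
scene large_lid few 0
scene medium_lid 253 hull circ [ 0.4205 -0.1725  0.0268] z 0.0528
scene butter_lid 1043 rect 0.4649 -0.1679 0.106 0.168 yaw 167.9 pca yaw 7.2 z 0.0268
```

View pics/s5.png

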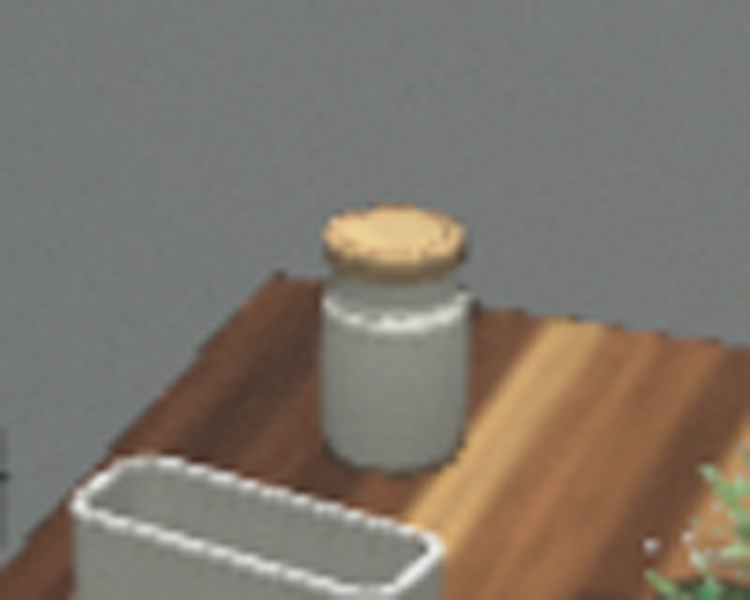

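The large lid is flat on its jar, top at 109 mm as expected. I'll grasp the medium lid now.

```bash
python3 -m handwheel '[[0.087,-0.001,0.001,0.04,0,0,0],[0.087,0,0,0.025,0,0,0],[0.087,0,0,0.0095,0,0,0],[0.087,0,0,0,0,0,0],[0.087,0,0,0,0,0,0]]'
python3 -c "
from h import *
go(.420,-.172,.034,2)"
python3 -m handwheel '[[0.04,0,0,0,0,0,0],[0.04,0,0,0,0,0,0],[0.04,0,0,0,0,0,0],[0.04,0,0,0,0,0,0],[0.04,0,0,0,0,0,0]]' 20
python3 -c "
from h import *
go(.420,-.172,.034,2)"
```

```text
time: 14.6
position: [0.4201, -0.1735, 0.0343]
tool_rot: [3.14, 0.053, 0.003]
ft_force: [-0.5, 0.4, -0.9]
grip_width: 0.997
grip_force: 0.0
t 14.6 pos [ 0.4201 -0.1735  0.0343] yaw 1.9 tilt 0.13 grip 0.997 F 0.0
shift tool xyz mm [-0.  -1.5  0.3] turn z deg -0.1
time: 15.22
position: [0.4189, -0.1733, 0.0331]
tool_rot: [3.141, 0.052, -0.0]
ft_force: [-0.5, 0.3, 0.7]
grip_width: 0.612
grip_force: 20.0
t 15.2 pos [ 0.4189 -0.1733  0.0331] yaw 1.9 tilt 0.01 grip 0.612 F 20.0
shift tool xyz mm [ 1.1 -1.3 -0.9] turn z deg -0.1
```

```bash
python3 -m handwheel '[[0.04,0,0,-0.02,0,0,0],[0.04,0,0,-0.04,0,0,0],[0.04,0,0,-0.03,0,0,0],[0.04,0.0125,-0.044,0,0,0,0],[0.04,0.0125,-0.044,0,0,0,0],[0.04,0.0125,-0.044,0,0,0,0],[0.04,0.013,-0.0445,0,0,0,0],[0.04,0,0,0.02,0,0,0],[0.04,0,0,0.01,0,0,0],[0.04,0,0,0,0,0,0],[0.04,0,0,0,0,0,0]]'
python3 -c "
from h import *
go(.4642,.005,.0695,2)
p,W=look('scene',1)
cv2.imwrite('pics/s6.png',cv2.resize(p[150:230,260:360],(750,600),interpolation=cv2.INTER_CUBIC))"
```

```text
time: 16.6
position: [0.4638, 0.0042, 0.0934]
tool_rot: [3.141, 0.05, 0.001]
ft_force: [0.2, 0.8, 0.0]
grip_width: 0.613
grip_force: 20.0
t 16.6 pos [0.4638 0.0042 0.0934] yaw 1.8 tilt 0.03 grip 0.613 F 20.0
shift tool xyz mm [ 0.4 -0.8 23.9] turn z deg -0.2
```

View pics/s6.png

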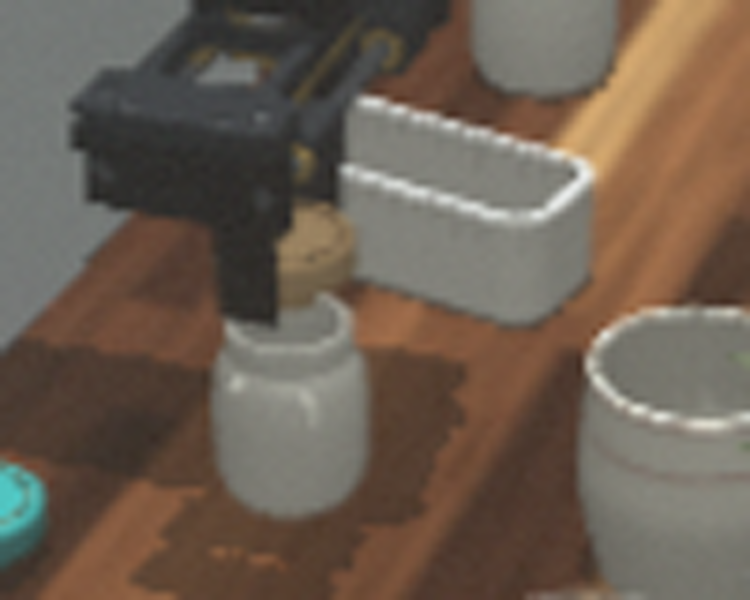

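The lid hangs over the medium jar's mouth (290,330 in the crop) and looks aligned. I'll lower it.

```bash
python3 -m handwheel '[[0.04,0,-0.0005,0.010,0,0,0],[0.04,0,0,0.008,0,0,0],[0.04,0,0,0.004,0,0,0],[0.04,0,0,0.0015,0,0,0],[0.04,0,0,0,0,0,0]]'
python3 -c "
from h import *
go(.4642,.005,.0695,2)"
```

```text
time: 17.27
position: [0.4635, 0.0054, 0.0695]
tool_rot: [-3.141, -0.052, 0.0]
ft_force: [-0.0, 1.0, -0.2]
grip_width: 0.612
grip_force: 20.0
t 17.3 pos [0.4635 0.0054 0.0695] yaw 1.9 tilt 0.01 grip 0.612 F 20.0
shift tool xyz mm [ 0.7  0.4 -0. ] turn z deg -0.1
```

```bash
python3 -m handwheel '[[0.04,0,0,0.001,0,0,0],[0.075,0,0,0,0,0,0],[0.075,0,0,0,0,0,0],[0.075,0,0,-0.03,0,0,0],[0.087,0,0,-0.04,0,0,0],[0.087,-0.002,0.045,0,0,0,0],[0.087,-0.002,0.045,0,0,0,0],[0.087,-0.002,0.045,0,0,0,0],[0.087,-0.0015,0.044,0,0,0,0],[0.087,0,0,0.04,0,0,0],[0.087,0,0,0,0,0,0],[0.087,0,0,0,0,0,0]]'
python3 -c "
from h import *
go(.462,-.1735,.006,2)
for n in('top','scene'):
    p,W=look(n,2);rep(n,W,dict(lid=((.464,.005),.045,.078,.11,.027),large=((.503,-.17),.001,.01,.03,None),butter=((.465,-.17),.1,.017,.033,None)))
cv2.imwrite('pics/s7.png',cv2.resize(p[150:280,220:370],(690,600),interpolation=cv2.INTER_CUBIC))"
```

```text
time: 18.77
position: [0.4625, -0.1732, 0.0994]
tool_rot: [3.141, 0.055, 0.001]
ft_force: [1.1, 0.1, -0.1]
grip_width: 1.003
grip_force: 0.0
t 18.8 pos [ 0.4625 -0.1732  0.0994] yaw 2.0 tilt 0.04 grip 1.003 F 0.0
shift tool xyz mm [-0.6  0.3 93.4] turn z deg -0.0
top lid 260 hull circ [0.464  0.0056 0.0262] z 0.0874
top large few 0
top butter 404 rect 0.4597 -0.1693 0.057 0.163 yaw 178.5 pca yaw -177.1 z 0.0256
scene lid 209 hull circ [0.4649 0.0034 0.0269] z 0.0888
scene large few 1
scene butter 1187 rect 0.4628 -0.1734 0.166 0.071 yaw 0.5 pca yaw 0.4 z 0.027
```

View pics/s7.png

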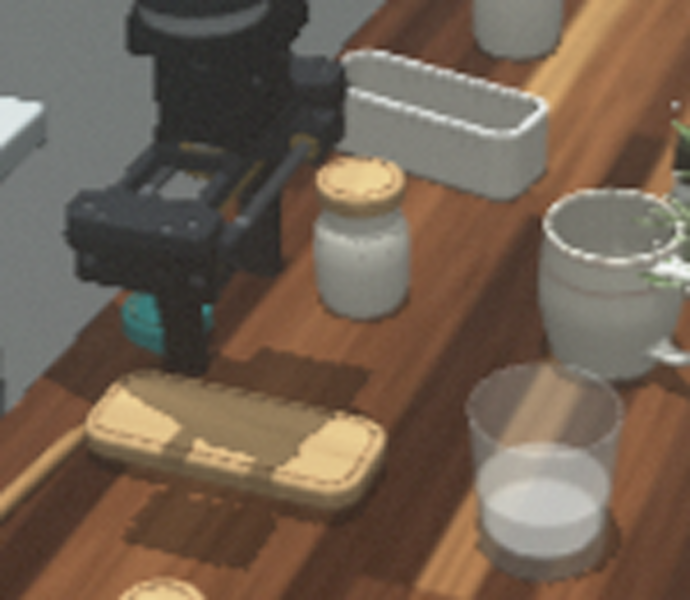

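The medium lid is flat on its jar, top at 88 mm as expected, and the butter lid is bare. I'll grip it across its width.

```bash
python3 -m handwheel '[[0.087,-0.0005,0,0.04,0,0,0.5],[0.087,0,0,0.03,0,0,0.5],[0.087,0,0,0.012,0,0,0],[0.087,0,0,0.006,0,0,0],[0.087,0,0,0,0,0,0],[0.087,0,0,0,0,0,0]]'
python3 -c "
from h import *
go(.462,-.1735,.007,1)"
```

```text
time: 19.73
position: [0.4623, -0.1742, 0.0115]
tool_rot: [3.14, 0.025, 0.003]
ft_force: [0.3, 0.3, 0.5]
grip_width: 0.999
grip_force: 0.0
t 19.7 pos [ 0.4623 -0.1742  0.0115] yaw 0.9 tilt 0.11 grip 0.999 F 0.0
shift tool xyz mm [-0.3 -0.7  4.5] turn z deg -0.1
```

```bash
python3 -m handwheel '[[0.087,0,0,0.004,0,0,0],[0.087,0,0,0,0,0,0],[0.055,0,0,0,0,0,0],[0.055,0,0,0,0,0,0],[0.055,0,0,0,0,0,0],[0.055,0,0,0,0,0,0],[0.055,0,0,0,0,0,0],[0.055,0,0,0,0,0,0]]' 30
python3 -c "
from h import *
go(.462,-.1735,.007,1)"
```

```text
time: 20.72
position: [0.4615, -0.1738, 0.0066]
tool_rot: [3.141, 0.025, -0.0]
ft_force: [0.5, 0.7, 0.9]
grip_width: 0.775
grip_force: 30.0
t 20.7 pos [ 0.4615 -0.1738  0.0066] yaw 0.9 tilt 0.00 grip 0.775 F 30.0
shift tool xyz mm [ 0.5 -0.3 -0.4] turn z deg -0.1
```

```bash
python3 -m handwheel '[[0.055,0,0,-0.02,0,0,0],[0.055,0,0,-0.04,0,0,0],[0.055,0,0,-0.04,0,0,0],[0.055,0,0,-0.04,0,0,0],[0.055,0,0,0,0,0,5.6],[0.055,0,0,0,0,0,5.6]]'
python3 -m handwheel '[[0.055,-0.007,-0.03,0,0,0,0],[0.055,-0.012,-0.05,0,0,0,0],[0.055,-0.012,-0.05,0,0,0,0],[0.055,-0.012,-0.05,0,0,0,0],[0.055,-0.012,-0.05,0,0,0,0],[0.055,-0.012,-0.05,0,0,0,0],[0.055,-0.012,-0.05,0,0,0,0],[0.055,-0.005,-0.0187,0,0,0,0],[0.055,0,0,0.03,0,0,0],[0.055,0,0,0.03,0,0,0],[0.055,0,0,0,0,0,0],[0.055,0,0,0,0,0,0]]'
python3 -c "
from h import *
go(.4415,.1843,.046,-10.3)
for n in('top','scene'):
    p,W=look(n,2);rep(n,W,{'lid':((.442,.184),.1,.09,.115,None),'dish':JARS['dish']})
cv2.imwrite('pics/s8.png',cv2.resize(p[110:220,260:370],(600,600),interpolation=cv2.INTER_CUBIC))"
```

```text
time: 21.48
position: [0.4615, -0.174, 0.147]
tool_rot: [3.128, -0.287, 0.001]
ft_force: [0.1, -0.6, -1.7]
grip_width: 0.773
grip_force: 30.0
time: 22.98
position: [0.4416, 0.1846, 0.0874]
tool_rot: [-3.129, 0.281, -0.001]
ft_force: [0.2, 0.2, -0.4]
grip_width: 0.774
grip_force: 30.0
t 23.0 pos [0.4416 0.1846 0.0874] yaw -10.3 tilt 0.06 grip 0.774 F 30.0
shift tool xyz mm [-0.1  0.3 41.4] turn z deg 0.0
top lid 141 rect 0.4832 0.1346 0.115 0.035 yaw 50.4 pca yaw -134.9 z 0.106
top dish few 5
scene lid 600 rect 0.4447 0.1823 0.086 0.163 yaw 169.2 pca yaw -3.7 z 0.108
scene dish 329 rect 0.4409 0.1839 0.068 0.164 yaw 169.8 pca yaw -11.0 z 0.0493
```

View pics/s8.png

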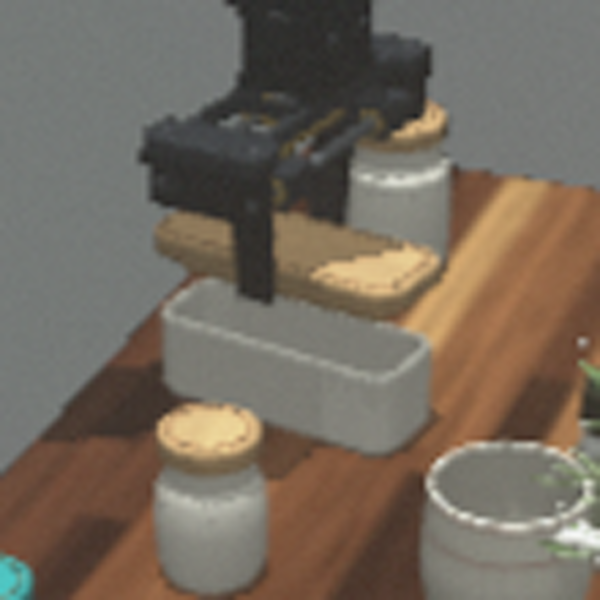

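The lid is centred over the dish and parallel to it (300,265 over 300,340 in the crop). I'll lower it.

```bash
python3 -m handwheel '[[0.055,0,0,0.015,0,0,0],[0.055,0,0,0.012,0,0,0],[0.055,0,0,0.008,0,0,0],[0.055,0,0,0.003,0,0,0],[0.055,0,0,0.001,0,0,0],[0.055,0,0,0,0,0,0],[0.055,0,0,0,0,0,0]]'
python3 -c "
from h import *
go(.4415,.1843,.0465,-10.3)
for n in('scene',):
    p,W=look(n,2);rep(n,W,{'lid':((.442,.184),.1,.055,.075,None)})"
```

```text
time: 24.05
position: [0.4414, 0.1843, 0.0478]
tool_rot: [-3.129, 0.282, -0.001]
ft_force: [-0.8, -0.5, -1.2]
grip_width: 0.772
grip_force: 30.0
t 24.1 pos [0.4414 0.1843 0.0478] yaw -10.3 tilt 0.04 grip 0.772 F 30.0
shift tool xyz mm [0.1 0.  1.3] turn z deg 0.0
scene lid 577 rect 0.4445 0.1830 0.089 0.165 yaw 161.4 pca yaw -2.2 z 0.0681
```

```bash
python3 -m handwheel '[[0.055,0,0,0.001,0,0,0],[0.055,0,0,0.0005,0,0,0],[0.055,0,0,0,0,0,0]]'
python3 -m handwheel '[[0.085,0,0,0,0,0,0],[0.085,0,0,0,0,0,0],[0.085,0,0,-0.02,0,0,0],[0.085,0,0,-0.05,0,0,0],[0.085,0,0,-0.05,0,0,0],[0.085,0.01,0.06,0,0,0,0],[0.085,0.01,0.06,0,0,0,0],[0.085,0.01,0.06,0,0,0,0],[0.085,0.01,0.06,0,0,0,0],[0.085,0.01,0.06,0,0,0,0],[0.085,0,0,0,0,0,0],[0.085,0,0,0,0,0,0]]'
python3 -c "
from h import *
go(.4415,.1843,.0465,-10.3)
for n in('top','scene'):
    p,W=look(n,3);rep(n,W,dict(large=((.44,.37),.045,.1,.12,.032),med=((.464,.005),.045,.078,.1,.027),small=((.513,-.358),.035,.058,.085,.022),butter=((.442,.185),.1,.057,.078,None)))
    w=pts(W,(.442,.185),.095,.058,.075);print('plane',np.linalg.lstsq(np.c_[w[:,:2]-w[:,:2].mean(0),np.ones(len(w))],w[:,2],rcond=None)[0])
cv2.imwrite('pics/s9.png',cv2.resize(p[110:310,220:420],(600,600),interpolation=cv2.INTER_CUBIC))"
```

```text
time: 24.52
position: [0.4413, 0.1843, 0.0466]
tool_rot: [3.128, -0.282, 0.0]
ft_force: [-2.7, -0.8, 5.5]
grip_width: 0.774
grip_force: 30.0
time: 26.02
position: [0.4367, -0.1192, 0.1658]
tool_rot: [-3.128, 0.282, 0.001]
ft_force: [-0.2, 0.4, 0.1]
grip_width: 0.973
grip_force: 0.0
t 26.0 pos [ 0.4367 -0.1192  0.1658] yaw -10.3 tilt 0.05 grip 0.973 F 0.0
shift tool xyz mm [ -49.4 -299.4  119.6] turn z deg 0.0
top large 392 hull circ [0.4385 0.3699 0.0311] z 0.1081
top med 262 hull circ [0.4638 0.0055 0.0263] z 0.0874
top small 164 hull circ [ 0.5149 -0.3579  0.0211] z 0.0677
top butter 1225 rect 0.4410 0.1842 0.069 0.165 yaw 169.6 pca yaw 169.8 z 0.0652
plane [-0.00038823  0.00103083  0.06516574]
scene large 157 hull circ [0.4402 0.3686 0.0321] z 0.1097
scene med 209 hull circ [0.4651 0.004  0.0266] z 0.0888
scene small 292 hull circ [ 0.5165 -0.3598  0.0215] z 0.0687
scene butter 648 rect 0.4425 0.1832 0.071 0.167 yaw 169.8 pca yaw -10.7 z 0.0671
plane [0.00364387 0.05010251 0.06639906]
```

View pics/s9.png

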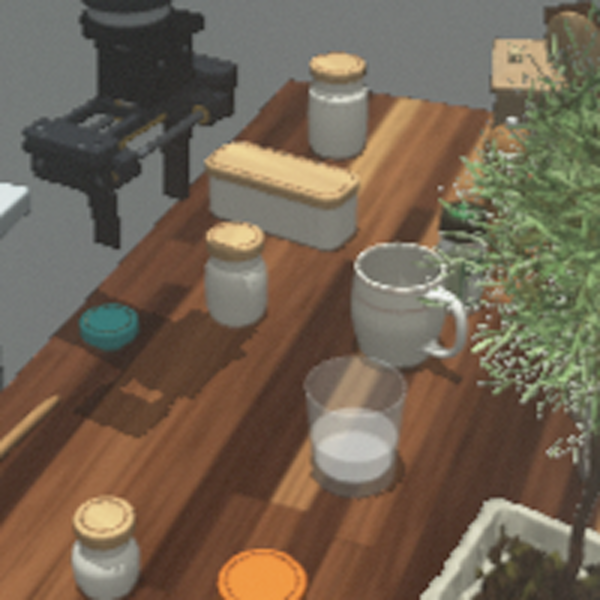

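All four lids are home: tops at 109, 88, 68 and 66 mm as expected, centred and level. Nothing else has moved and the arm is clear, so I'm handing in.

```bash
python3 -c "
from bench import ctrl
print(ctrl.close_job())"
```

```text
the job is handed in; nothing more can be done
None
```

The job is handed in: all four lids measured flat and fully home on their own containers, the bystanders and look-alikes were left alone, and about 26 of the 112 s were used; no verdict was returned.

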